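Push the carrier row home and bolt it in

TASK

Using the fingertips only to push, slide the whole row of five tube carriers along the loading lane until it is fully home against the blue end stop, then push the red knob so that the retaining bolt goes all the way across the lane behind the row. Do not lift or tip any carrier, leave the bottle, timer and forceps where they are, and finish clear of everything.

Things in the scene. Friction and masses are not known exactly. Their poses are not given: they have to be found in the camera images.
- lane: fixed aluminium loading lane, 270 mm long x 125 wide; origin at table level under its centre. Its +x axis runs along the lane from the open end (x=-135) to the blue end stop (rubber face at x=+120, top 46 above the table). Floor 6 above the table. Two side rails, inner faces at y=+-56.5 (flared out at the open end), tops 28 above the table
- lane_stop (a point): centre of the black rubber face of the lane's blue end stop, 30 mm above the table. (Also on the lane: a blue guide block that carries the retaining bolt, outside the +y rail, lane x 5 to 35, y 62 to 84, from 21 to 52 mm above the table. Beside the lane on that side lies a fixed flat brown plate, 19 mm high; the bolt passes above it)
- row_carrier_1: beige tube carrier with orange marks, an upright slab 18 mm thick (its x), 106 mm wide (its y), 57 mm tall, about 60 g; the leading one, nearest the end stop. Stands on the lane floor across the lane; origin: centre of its underside, x along the lane. The five touch, a row 91 mm long, free to slide; with the row home the last carrier's centre is at lane x = +39 mm
- row_carrier_2: beige tube carrier with orange marks, an upright slab 18 mm thick (its x), 106 mm wide (its y), 57 mm tall, about 60 g; second. Stands on the lane floor across the lane; origin: centre of its underside, x along the lane. The five touch, a row 91 mm long, free to slide; with the row home the last carrier's centre is at lane x = +39 mm
- row_carrier_3: beige tube carrier with orange marks, an upright slab 18 mm thick (its x), 106 mm wide (its y), 57 mm tall, about 60 g; third, the middle one. Stands on the lane floor across the lane; origin: centre of its underside, x along the lane. The five touch, a row 91 mm long, free to slide; with the row home the last carrier's centre is at lane x = +39 mm
- row_carrier_4: beige tube carrier with orange marks, an upright slab 18 mm thick (its x), 106 mm wide (its y), 57 mm tall, about 60 g; fourth. Stands on the lane floor across the lane; origin: centre of its underside, x along the lane. The five touch, a row 91 mm long, free to slide; with the row home the last carrier's centre is at lane x = +39 mm
- row_carrier_5: beige tube carrier with orange marks, an upright slab 18 mm thick (its x), 106 mm wide (its y), 57 mm tall, about 60 g; the last one, nearest the open end: the one to push. Stands on the lane floor across the lane; origin: centre of its underside, x along the lane. The five touch, a row 91 mm long, free to slide; with the row home the last carrier's centre is at lane x = +39 mm
- bolt (a joint): travel of the steel retaining bolt in m: 0 drawn back, 0.045 fully across the lane; it slides toward the lane's -y, takes about 1.5 N to move and stays where it is left. The bar is 10 mm wide (lane x 15 to 25 mm), 32 to 44 mm above the table; its tip is at lane y = +62 mm minus the travel, so when across it stands 5 mm behind a row that is home
- bolt_knob (a point): on the axis of the upright red knob on the outer end of the bolt, 70 mm above the table; knob 14 mm diameter, from 54 to 86 mm above the table, at lane x = +20 mm, lane y = +137 mm minus the bolt travel. Push it on its outer side, toward the lane's -y
- orange_cap_bottle: grey bottle with orange cap, 40 mm diameter, 85 mm tall, standing left of the lane's far end; origin at the centre of its underside; bystander
- bench_timer: white bench timer lying flat, 66x66x20 mm, left of the lane's open end; origin at the centre of its underside; bystander
- steel_forceps: steel forceps lying flat, 124 mm long (its y), 14 wide, 10 high, farther left, toward the robot's side of the table; origin at the centre of its underside; bystander

How it is judged:
On the way, in this order (a step that is already met when the one before it is completed fails the run):
1. the row of carriers is home against the end stop, the bolt still drawn back (x of row_carrier_1 in the frame of lane above 0.108 m and x of row_carrier_5 in the frame of lane above 0.036 m and value of joint bolt below 0.015 m), for 0.2 s.
2. the bolt is all the way across behind the row (x of row_carrier_1 in the frame of lane above 0.108 m and x of row_carrier_5 in the frame of lane above 0.036 m and value of joint bolt above 0.04 m), for 0.2 s.
At the end, for the whole second after the job is handed in: All five carriers stand upright on the lane floor, at rest, in one row against the end stop (leading and last carrier each within 3 mm of their home places), and the bolt is across the lane (travel over 40 of 45 mm) (all of step 2 and z of each of row_carrier_1, row_carrier_2, row_carrier_3, row_carrier_4, row_carrier_5 in the frame of lane below 0.01 m and angle between each of row_carrier_1, row_carrier_2, row_carrier_3, row_carrier_4, row_carrier_5's own z axis and vertical below 0.1 rad and linear speed of each of row_carrier_1, row_carrier_2, row_carrier_3, row_carrier_4, row_carrier_5 below 0.02 m/s); the robot touches nothing.
It fails at once if a carrier is lifted off the lane floor by 10 mm or more (z of any of row_carrier_1, row_carrier_2, row_carrier_3, row_carrier_4, row_carrier_5 in the frame of lane above 0.016 m).
It fails at once if a carrier is tipped by more than 0.3 rad (angle between any of row_carrier_1, row_carrier_2, row_carrier_3, row_carrier_4, row_carrier_5's own z axis and vertical above 0.3 rad).
It fails at once if the bottle, timer or forceps is moved by more than 15 mm (distance of any of orange_cap_bottle, bench_timer, steel_forceps from where it was at the start of the episode above 0.015 m).
It fails at once if the bottle is tipped (angle between orange_cap_bottle's own z axis and vertical above 0.3 rad).
It also fails if it takes over 42 s, if anything falls off the work surface, if the arm or the gripper's body presses on something with over 40 N, if the wrist force passes 120 N, or if a joint passes its speed limit or range.

ROBOT

A 6-joint arm with a two-finger parallel gripper is mounted at the origin on a cart in front of the work surface, level with it; the furniture and walls round the work are solid. World frame = base frame: x ahead of the robot, y to its left, z up, the work surface at z = 0. Lengths are in m, angles in rad, forces in N, time in s.
With the tool pointing down it reaches from about 0.35 to 0.85 m from the base axis. Payload 8.1 kg.
Tool frame: the origin (TCP) lies at the very end of the fingers, on their centre line; the grasp point (between the pads) lies 19 mm behind it; z points along the fingers, x is the direction in which the jaws open and shut, and the axes are right-handed (so a half turn about z gives the same grasp; the last joint's range is limited). The gripper opens to 85 mm and grips with 20 to 120 N. Pads are 22 mm wide; open, the fingers measure 114 mm over their backs; the gripper's body (76 mm by 85 mm) begins 54 mm behind the grasp point. The pads swing forward as they close: fully open they stand 13 mm farther back than shut.
Start: joints at [1.143, 0.13, 1.488, -0, 1.523, -0.085], TCP at [0.202, 0.565, 0.231] pointing down, gripper open.
Joint ranges: [-2.96, 2.96], [-0.89, 2.26], [0.02, 2.5], [-1.34, 4.48], [0, 2.73], [-2.66, 2.66]. Speed limits (rad/s): [2.39, 2.39, 2.79, 3.14, 3.14, 3.14].

INTERFACE

Orientations are given as a unit quaternion [w, x, y, z].
In Python, from rig import manip gives the robot as it stands.
- The arm moves only by the tool play_rows, never from a script. Its argument "plan" is a list of rows, each a list of 7 numbers: the shift along the tool's x, y, z in cm, then the turn, a rotation vector about the tool's x, y, z in degrees, then the closure, from 0 (fully open) to 1 (shut). In form: [[x, y, z, ax, ay, az, jaw], ...]. A call has exactly 5 rows; each row is the pose to reach, as a shift and turn from the pose commanded when the call began, along the tool's axes at that moment; what a row does not reach only later rows make up. A row lasts 1/12 s, in which the tool goes at most 41.7 mm and 7.16 degrees, less where a joint would pass 70% of its speed; a pose out of reach is approached as far as the arm can. A call with a gripper value outside its range is refused whole. The fingers move at their own pace and stop on an object; the grip force is fixed at half the most. Time passes only in rows, so rows that repeat a pose let the fingers close, or fill a call up. It gives the time, the measured TCP pose, the force and the opening at its end, in the units of the state.
- manip.get_obs(): the state, without advancing time (a new reading comes with each control period).
- manip.get_image(name): name is "scene" or "side" or "wrist"; returns the picture (400x640x3 uint8, red, green, blue); there is no depth.
- manip.camera_model(name): a dict with "intrinsics" (3x3 intrinsics, pixels), "position" and "rotation" of the camera in the world. Camera axes: x right, y up, looking along -z (the intrinsics and any distortion apply to the point x, -y, -z); pixel columns grow to the right and rows downward; lengths in m; the calibration is good to about 2 mm. A picture is of the moment at which its call begins: read the wrist's pose just before it. camera_model takes no time and is no camera call; for the wrist camera it gives the pose at the moment of the call.
- manip.hand_in(): hands the job in, once; it reports no verdict.
The state is a dict: "time": time; "qpos": joint angles; "joint_vel": joint speeds; "tau": joint torques, N m; "tcp_pos": TCP position; "tcp_rot": TCP orientation; "ft_force": force on the tool from outside, world axes, zero at the start; "moment": the same for the moment, N m; "gripper_width": finger opening in m.
Only numpy, scipy, OpenCV 4.12 (cv2) and the standard library are available. Lean on these libraries where they do the work, as an engineer would, in place of code of your own. Each camera call takes 0.05 s, during which the arm holds its last target. There are 200 camera calls.

## Working session

There is one attempt and no reset: what is moved stays moved. The work goes in short steps, Python scripts to look and compute and a tool call to move; the robot and the scene stay as the last step left them, time stands still between calls to the robot, and variables do not carry over. Pictures are saved under pics/ and viewed, about 8 in all and at most 12, crops included, and the job is handed in when it is done.

Besides the shell and the picture viewer there is one more tool, called after ">>>" as name(argument=value, ...), one argument or row to a line, values as JSON. play_rows: Moves the arm, as the interface text tells. Its arguments: {"type":"object","properties":{"plan":{"type":"array","items":{"type":"array","items":{"type":"number"}}}},"required":["plan"]}

```bash
mkdir -p pics; python3 - <<'E'
from rig import manip
import cv2
o=manip.get_obs();print(o)
for n in("scene","side"):
    im=manip.get_image(n);cv2.imwrite(f"pics/{n}0.png",im[:,:,::-1])
    c=manip.camera_model(n);print(n,c)
E
```

```text
{'time': 0.0, 'qpos': array([ 1.14260202e+00,  1.31179299e-01,  1.48928139e+00,  1.59673988e-05,
        1.52296645e+00, -8.53764849e-02]), 'joint_vel': array([-0.00053092, -0.00018518,  0.00061054,  0.00062915, -0.00185514,
        0.00034823]), 'tau': array([ 1.08987944e-03, -5.69413126e+01, -5.00537968e+01, -1.66920868e-04,
        1.52138004e-02,  3.61003652e-05]), 'tcp_pos': array([0.20142087, 0.56460871, 0.23023242]), 'tcp_rot': array([ 4.55712381e-04,  8.17356070e-01,  5.76132115e-01, -7.96067180e-04]), 'ft_force': array([ 1.13894596, -0.02359119, -0.77619908]), 'moment': array([-0.01282707, -0.0262534 ,  0.03877518]), 'gripper_width': 0.08550127182706446}
scene {'intrinsics': array([[436.53651612,   0.        , 320.70527503],
       [  0.        , 436.53651612, 203.66810177],
       [  0.        ,   0.        ,   1.        ]]), 'position': array([ 0.03278686, -0.49998107,  0.52395797]), 'rotation': array([ 0.80739376,  0.48823849, -0.16374942, -0.28796637])}
side {'intrinsics': array([[474.16213422,   0.        , 315.24503599],
       [  0.        , 474.16213422, 197.63773731],
       [  0.        ,   0.        ,   1.        ]]), 'position': array([0.60232493, 1.0223041 , 0.76595507]), 'rotation': array([0.04193534, 0.00776472, 0.42849763, 0.90253583])}
```

View pics/scene0.png

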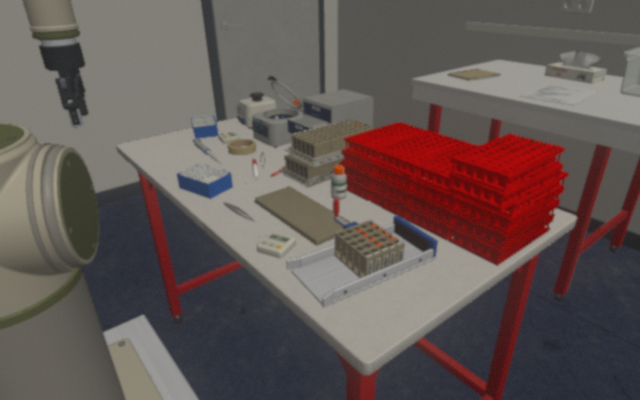

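View pics/side0.png

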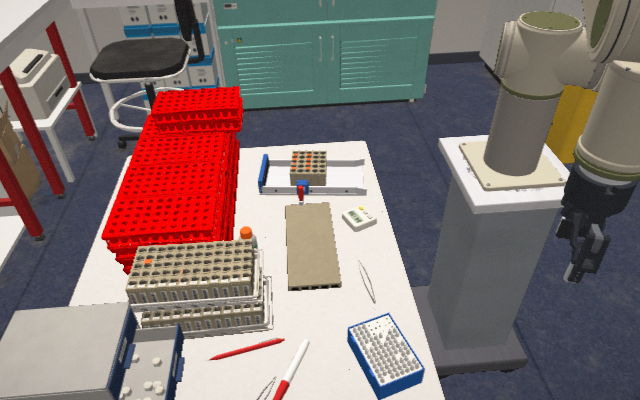

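The scene view shows the lane around (290-435, 220-298) with the carriers at (370,248), the knob at (336,208), the bottle at (339,182) and the timer at (276,244). In the side view, the blue stop is at (263,173), the knob at (300,192) and the plate at (313,245). I'll enlarge both crops next.

```bash
python3 - <<'E'
import cv2,numpy as np
a=cv2.imread("pics/scene0.png")[180:310,270:450];b=cv2.imread("pics/side0.png")[140:240,240:400]
a=cv2.resize(a,None,fx=4,fy=4,interpolation=cv2.INTER_CUBIC);b=cv2.resize(b,None,fx=5,fy=5,interpolation=cv2.INTER_CUBIC)
cv2.imwrite("pics/a.png",a);cv2.imwrite("pics/b.png",b)
E
```

```text
(no output)
```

View pics/a.png

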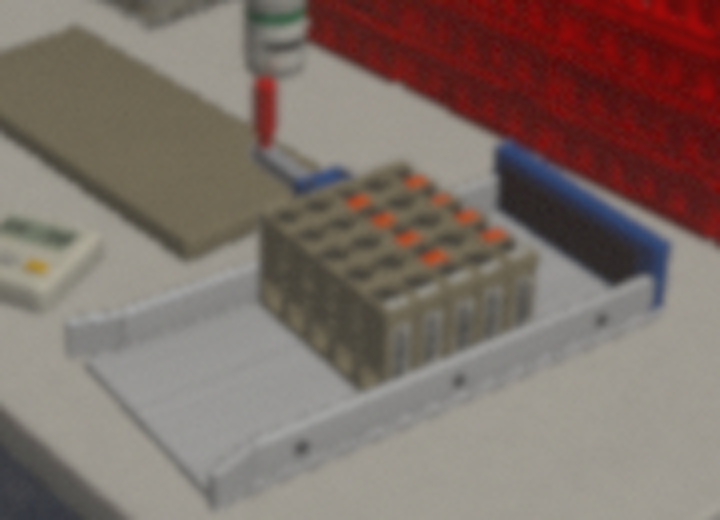

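View pics/b.png

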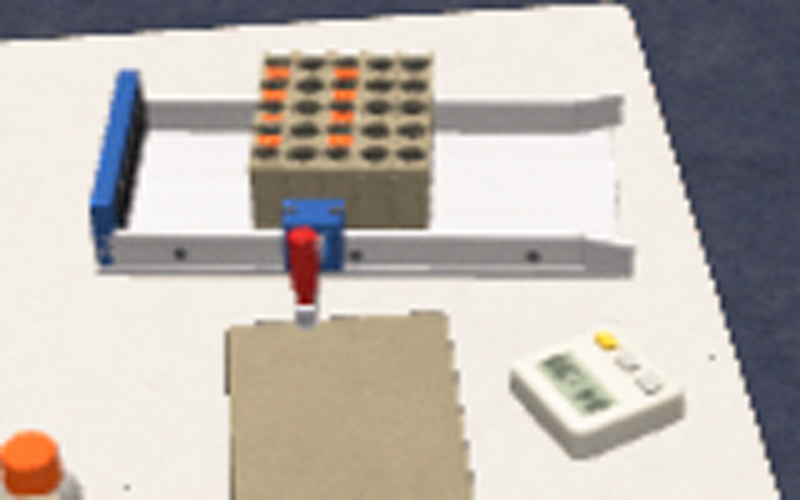

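```bash
cat > h.py <<'E'
import numpy as np
from scipy.spatial.transform import Rotation as R
from rig import manip
def ray(n,uv,c=None):
    c=c or manip.camera_model(n);K=c["intrinsics"]
    q=np.linalg.solve(K,[uv[0],uv[1],1]);d=R.from_quat(np.roll(c["rotation"],-1)).apply([q[0],-q[1],-q[2]])
    return c["position"],d/np.linalg.norm(d)
def tri(r1,r2):
    (p,d),(q,e)=r1,r2
    s=np.linalg.lstsq(np.c_[d,-e],q-p,rcond=None)[0]
    a,b=p+s[0]*d,q+s[1]*e
    return (a+b)/2,np.linalg.norm(a-b)
def cast(r,z): return r[0]+r[1]*(z-r[0][2])/r[1][2]
E
python3 - <<'E'
from h import *
np.set_printoptions(precision=4,suppress=True)
P={"knobtop":((264,80),(302,235),.086),"knobbot":((264,143),(306,303),.054),"stop+y":((500,145),(98,207),.046),"stop-y":((668,242),(128,72),.046),
"tr+y":((263,218),(432,167),.063),"tr-y":((385,303),(433,55),.063),"le-y":((536,255),(265,55),.063),"le+y":((402,163),(250,168),.063),
"timer":((0,0),(515,375),.02),"bottlecap":((0,0),(30,445),.085),"rail+y open":((68,322),(632,250),.028),"rail-y open":((213,480),(622,97),.028)}
for k,(a,b,z) in P.items():
    r1=ray("scene",(270+a[0]/4,180+a[1]/4));r2=ray("side",(240+b[0]/5,140+b[1]/5))
    print(k,*tri(r1,r2),cast(r1,z),cast(r2,z))
E
```

```text
knobtop [0.5804 0.1437 0.0826] 0.0017417565628183485 [0.5774 0.139  0.086 ] [0.5799 0.1488 0.086 ]
knobbot [0.5807 0.1446 0.0423] 0.0027155515503679666 [0.5691 0.1293 0.054 ] [0.58  0.16  0.054]
stop+y [0.68   0.0583 0.0425] 0.00047863362997185654 [0.6756 0.0543 0.046 ] [0.6794 0.0632 0.046 ]
stop-y [ 0.6665 -0.0644  0.0431] 0.005597186679149336 [ 0.6669 -0.0665  0.046 ] [ 0.6641 -0.0565  0.046 ]
tr+y [0.5119 0.0648 0.0592] 0.0028733058255574428 [0.5097 0.0603 0.063 ] [0.5112 0.0713 0.063 ]
tr-y [ 0.5023 -0.0313  0.0628] 0.004547590430348832 [ 0.5049 -0.0314  0.063 ] [ 0.5006 -0.0286  0.063 ]
le-y [ 0.5904 -0.0455  0.0594] 0.00206153024869669 [ 0.5875 -0.0489  0.063 ] [ 0.5897 -0.0389  0.063 ]
le+y [0.6023 0.0576 0.0603] 0.0013041174209998284 [0.6    0.0546 0.063 ] [0.6018 0.062  0.063 ]
timer [0.4987 0.2801 0.1072] 0.0036360795271173133 [0.5988 0.4436 0.02  ] [0.4832 0.1832 0.02  ]
bottlecap [0.6261 0.3496 0.0934] 0.16340287672849813 [0.5258 0.3219 0.085 ] [0.7025 0.2788 0.085 ]
rail+y open [0.4142 0.0977 0.023 ] 0.0025140240482930424 [0.4117 0.0917 0.028 ] [0.4144 0.1047 0.028 ]
rail-y open [ 0.3966 -0.0378  0.0218] 0.0018225344879481689 [ 0.3932 -0.0435  0.028 ] [ 0.3976 -0.0283  0.028 ]
```

```bash
cat >> h.py <<'E'
def plan(target,yaw,tool=None):
    "shift (cm) and turn (deg) in tool axes; yaw = world angle (deg) of tool x, tool down"
    o=manip.get_obs();Rt=R.from_quat(np.roll(o["tcp_rot"],-1))
    d=Rt.inv().apply(np.array(target)-o["tcp_pos"])*100
    a=np.radians(yaw);M=R.from_matrix(np.c_[[np.cos(a),np.sin(a),0],[np.sin(a),-np.cos(a),0],[0,0,-1]])
    print("t",round(o["time"],2),"tcp",o["tcp_pos"].round(4),"F",o["ft_force"].round(1),"shift",d.round(2),"turn",np.degrees((Rt.inv()*M).as_rotvec()).round(2))
E
python3 - <<'E'
from h import *
c=manip.camera_model("wrist");o=manip.get_obs();Rt=R.from_quat(np.roll(o["tcp_rot"],-1))
print(Rt.inv().apply(c["position"]-o["tcp_pos"]),Rt.inv().apply(R.from_quat(np.roll(c["rotation"],-1)).as_matrix().T).T,c["intrinsics"])
plan([.45,.05,.26],83.4)
E
```

```text
[ 0.00015816 -0.07207282 -0.14428724] [[ 9.99999937e-01  2.97789444e-04 -1.95570209e-04]
 [ 2.30072214e-04 -9.58914396e-01 -2.83695484e-01]
 [-2.72016609e-04  2.83695421e-01 -9.58914404e-01]] [[356.24304761   0.         315.53156339]
 [  0.         356.24304761 203.6157789 ]
 [  0.           0.           1.        ]]
t 0.1 tcp [0.2015 0.5646 0.2303] F [-0.5  0.4 -0. ] shift [-40.12  40.71  -2.9 ] turn [ -0.02   0.1  -13.04]
```

>>> play_rows(
  plan=[
    [-2.8,2.8,-0.2,0,0,-3,1],
    [-5.6,5.7,-0.6,0,0,-6,1],
    [-8.4,8.5,-1,0,0,-9,1],
    [-11.2,11.4,-1.4,0,0,-12,1],
    [-14,14.2,-1.8,0,0,-13,1],
  ],
)

```text
time: 0.52
tcp_pos: [0.2885, 0.3837, 0.2488]
tcp_rot: [0.0, 0.746, 0.666, -0.0]
ft_force: [1.3, -0.3, 0.9]
gripper_width: 0.0257
```

```bash
python3 -c "
from h import *
plan([.45,.05,.26],83.4)"
```

```text
t 0.52 tcp [0.2885 0.3837 0.2488] F [ 1.3 -0.3  0.9] shift [-31.35  19.78  -1.1 ] turn [-0.02  0.05  0.18]
```

>>> play_rows(
  plan=[
    [-3.4,2.2,-0.1,0,0,0,1],
    [-6.8,4.3,-0.3,0,0,0,1],
    [-10.2,6.5,-0.5,0,0,0,1],
    [-13.6,8.6,-0.7,0,0,0,1],
    [-17,10.7,-0.9,0,0,0,1],
  ],
)

```text
time: 0.93
tcp_pos: [0.3751, 0.2024, 0.2582]
tcp_rot: [0.0, 0.747, 0.665, -0.0]
ft_force: [0.4, 0.4, 0.4]
gripper_width: 0.0001
```

```bash
python3 -c "
from h import *
plan([.45,.05,.26],83.4)"
```

```text
t 0.93 tcp [0.3751 0.2024 0.2582] F [0.4 0.4 0.4] shift [-14.28   9.2   -0.18] turn [-0.    0.   -0.02]
```

>>> play_rows(
  plan=[
    [-3.4,2.2,0,0,0,0,1],
    [-6.8,4.3,0,0,0,0,1],
    [-10.2,6.5,0,0,0,0,1],
    [-13,8.4,0,0,0,0,1],
    [-13,8.4,0,0,0,0,1],
  ],
)

```text
time: 1.35
tcp_pos: [0.4449, 0.0603, 0.2578]
tcp_rot: [0.001, 0.749, 0.663, -0.001]
ft_force: [-1.2, 0.9, 0.5]
gripper_width: 0.0002
```

```bash
python3 -c "
from h import *
import cv2
c=manip.camera_model('wrist');cv2.imwrite('pics/w1.png',manip.get_image('wrist')[:,:,::-1]);print(c)
np.save('w1.npy',c,allow_pickle=True);plan([.45,.05,.26],83.4)"
```

```text
{'intrinsics': array([[356.24304761,   0.        , 315.53156339],
       [  0.        , 356.24304761, 203.6157789 ],
       [  0.        ,   0.        ,   1.        ]]), 'position': array([0.37342795, 0.06948154, 0.40207389]), 'rotation': array([ 0.74084952, -0.1081208 , -0.09439479,  0.65615661])}
t 1.4 tcp [0.4439 0.0626 0.2577] F [ 0.1  0.6 -0.6] shift [-1.18  0.75 -0.23] turn [-0.05  0.04 -0.33]
```

View pics/w1.png

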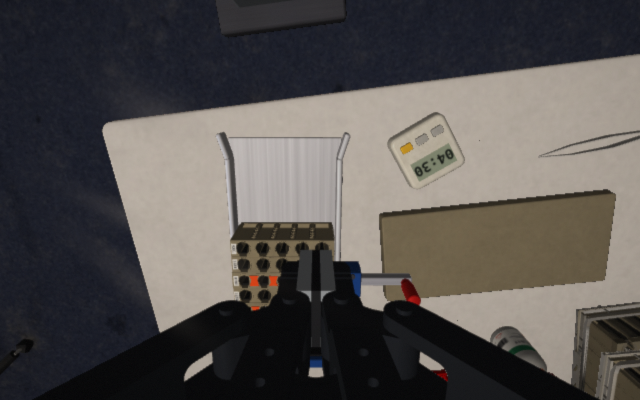

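The wrist view shows the row's trailing top edge from about (232,239) to (336,240), the rail open ends at (222,134) and (347,134), and the knob leaning from (404,283) to (415,300). The timer is at (427,150) and the bottle at (518,350).

```bash
python3 - <<'E'
from h import *
import cv2
np.set_printoptions(precision=4,suppress=True)
c=np.load('w1.npy',allow_pickle=True).item()
im=cv2.imread('pics/w1.png').astype(int)
m=((im[:,:,2]>110)&(im[:,:,1]<60)&(im[:,:,0]<60)).astype(np.uint8)
n,l,s,ce=cv2.connectedComponentsWithStats(m);print(s[1:],ce[1:])
for k,uv,z in [("tr-y",(232,239),.063),("tr+y",(336,240),.063),("trbot-y",(241,223),.006),("trbot+y",(332,223),.006),("knobtop",(413,299),.086),("knobbot",(406,284),.054),
 ("openL",(232,137),.006),("openR",(342,137),.006),("timer",(388,148),.02),("timer2",(415,188),.02),("plate",(387,300),.019),("plate",(380,214),.019),("bottle",(505,333),.085)]:
    print(k,cast(ray("w",uv,c),z))
for z in (.054,.07,.086):print(z,cast(ray("w",(410,292),c),z))
E
python3 - <<'E'
import cv2
b=cv2.imread("pics/w1.png")[120:320,210:440]
cv2.imwrite("pics/w1c.png",cv2.resize(b,None,fx=3.4,fy=3,interpolation=cv2.INTER_CUBIC))
E
```

```text
[[257 280   1   2   2]
 [276 283   1   1   1]
 [401 287   1   1   1]
 [408 296  12   9  71]
 [256 309   2   1   2]
 [439 374   3   2   4]
 [442 374   4   5   9]] [[257.     280.5   ]
 [276.     283.    ]
 [401.     287.    ]
 [414.     299.4225]
 [256.5    309.    ]
 [440.     374.25  ]
 [443.5556 376.    ]]
tr-y [ 0.5003 -0.0328  0.063 ]
tr+y [0.5141 0.0727 0.063 ]
trbot-y [ 0.5029 -0.0357  0.006 ]
trbot+y [0.5158 0.0709 0.006 ]
knobtop [0.5773 0.1426 0.086 ]
knobbot [0.5784 0.1432 0.054 ]
openL [ 0.4029 -0.0274  0.006 ]
openR [0.4176 0.0926 0.006 ]
timer [0.4335 0.1394 0.02  ]
timer2 [0.4811 0.1662 0.02  ]
plate [0.6181 0.1266 0.019 ]
plate [0.5069 0.1259 0.019 ]
bottle [0.6295 0.2359 0.085 ]
0.054 [0.5888 0.1471 0.054 ]
0.07 [0.5789 0.1435 0.07  ]
0.086 [0.569 0.14  0.086]
```

View pics/w1c.png

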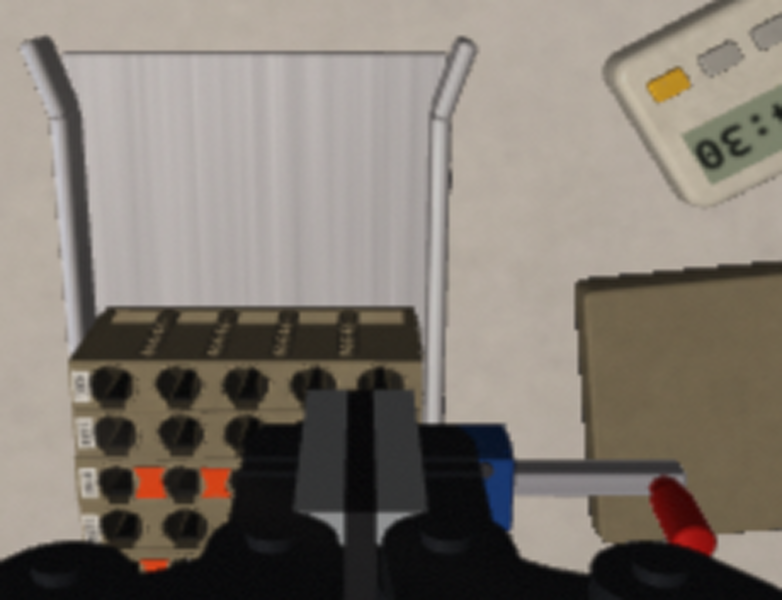

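```bash
python3 -c "
from h import *
plan([.468,.0255,.024],83)"
```

```text
t 1.4 tcp [0.4439 0.0626 0.2577] F [ 0.1  0.6 -0.6] shift [-3.38  2.86 23.37] turn [-0.05  0.04  0.07]
```

>>> play_rows(
  plan=[
    [-1.7,1.4,3,0,0,0,1],
    [-3.4,2.8,6,0,0,0,1],
    [-3.4,2.8,10,0,0,0,1],
    [-3.4,2.8,14,0,0,0,1],
    [-3.4,2.8,17,0,0,0,1],
  ],
)

```text
time: 1.82
tcp_pos: [0.4653, 0.0292, 0.0848]
tcp_rot: [-0.001, 0.747, 0.665, -0.001]
ft_force: [-0.3, -0.6, 0.3]
gripper_width: -0.0005
```

```bash
python3 -c "
from h import *
plan([.468,.0255,.024],83)"
```

```text
t 1.82 tcp [0.4653 0.0292 0.0848] F [-0.3 -0.6  0.3] shift [-0.33  0.33  6.08] turn [-0.18 -0.01  0.36]
```

>>> play_rows(
  plan=[
    [-0.2,0.2,2,0,0,0,1],
    [-0.3,0.2,4,0,0,0,1],
    [-0.3,0.2,5.5,0,0,0,1],
    [-0.3,0.2,5.8,0,0,0,1],
    [-0.3,0.2,5.8,0,0,0,1],
  ],
)

```text
time: 2.23
tcp_pos: [0.4673, 0.0261, 0.029]
tcp_rot: [-0.001, 0.747, 0.665, -0.001]
ft_force: [-0.4, -0.1, -0.7]
gripper_width: 0.0002
```

```bash
python3 -c "
from h import *
import cv2
a=manip.get_image('scene')[170:310,260:450,::-1];b=manip.get_image('side')[130:230,240:400,::-1]
a=cv2.resize(a,(570,420),interpolation=cv2.INTER_CUBIC);b=cv2.resize(b,(570,356),interpolation=cv2.INTER_CUBIC)
cv2.imwrite('pics/c2.png',cv2.resize(np.vstack([a,b]),None,fx=.75,fy=.75))
plan([.468,.0255,.024],83)"
```

```text
t 2.33 tcp [0.4693 0.0257 0.0312] F [-0.1  1.   1.2] shift [-0.04 -0.13  0.72] turn [ 0.05 -0.01  0.4 ]
```

View pics/c2.png

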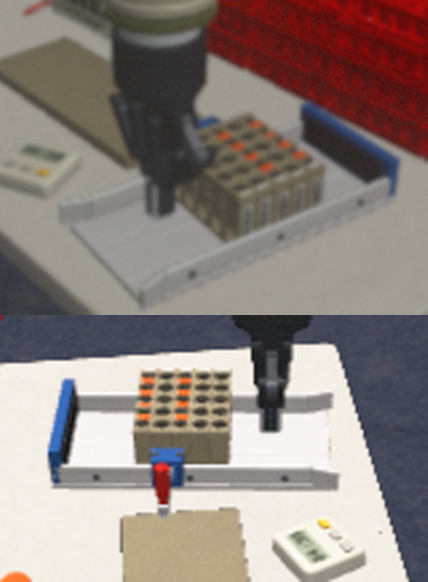

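The closed fingertips are in mid-lane behind the row, as planned. I'll advance along tool +y, which is lane +x.

>>> play_rows(
  plan=[
    [0,0.6,0.3,0,0,0,1],
    [0,1.2,0.5,0,0,0,1],
    [0,1.8,0.5,0,0,0,1],
    [0,2.2,0.5,0,0,0,1],
    [0,2.6,0.5,0,0,0,1],
  ],
)

```text
time: 2.75
tcp_pos: [0.4957, 0.0221, 0.0257]
tcp_rot: [0.0, 0.747, 0.665, 0.0]
ft_force: [0.7, -0.0, 0.1]
gripper_width: 0.0002
```

>>> play_rows(
  plan=[
    [0,0.4,0,0,0,0,1],
    [0,0.8,0,0,0,0,1],
    [0,1.2,0,0,0,0,1],
    [0,1.6,0,0,0,0,1],
    [0,2,0,0,0,0,1],
  ],
)

```text
time: 3.17
tcp_pos: [0.5148, 0.0199, 0.0252]
tcp_rot: [-0.0, 0.747, 0.665, -0.0]
ft_force: [-2.2, 0.0, 1.1]
gripper_width: -0.0002
```

>>> play_rows(
  plan=[
    [0,0.5,0,0,0,0,1],
    [0,1,0,0,0,0,1],
    [0,1.5,0,0,0,0,1],
    [0,2,0,0,0,0,1],
    [0,2.4,0,0,0,0,1],
  ],
)

```text
time: 3.58
tcp_pos: [0.5391, 0.017, 0.0252]
tcp_rot: [0.0, 0.747, 0.665, 0.0]
ft_force: [-1.5, 1.0, 0.2]
gripper_width: -0.0001
```

>>> play_rows(
  plan=[
    [0,0.4,0,0,0,0,1],
    [0,0.8,0,0,0,0,1],
    [0,1.2,0,0,0,0,1],
    [0,1.5,0,0,0,0,1],
    [0,1.8,0,0,0,0,1],
  ],
)

```text
time: 4.0
tcp_pos: [0.5566, 0.015, 0.0253]
tcp_rot: [-0.0, 0.747, 0.665, -0.0]
ft_force: [-1.9, 0.2, -0.0]
gripper_width: -0.0
```

>>> play_rows(
  plan=[
    [0,0.1,0,0,0,0,1],
    [0,0.2,0,0,0,0,1],
    [0,0.3,0,0,0,0,1],
    [0,0.4,0,0,0,0,1],
    [0,0.4,0,0,0,0,1],
  ],
)

```text
time: 4.42
tcp_pos: [0.5604, 0.0146, 0.0254]
tcp_rot: [0.0, 0.747, 0.665, 0.0]
ft_force: [-0.6, 0.3, -0.7]
gripper_width: -0.0
```

>>> play_rows(
  plan=[
    [0,0.1,0,0,0,0,1],
    [0,0.2,0,0,0,0,1],
    [0,0.3,0,0,0,0,1],
    [0,0.4,0,0,0,0,1],
    [0,0.4,0,0,0,0,1],
  ],
)

```text
time: 4.83
tcp_pos: [0.564, 0.0142, 0.0253]
tcp_rot: [-0.0, 0.747, 0.665, -0.0]
ft_force: [-4.0, 0.2, 2.6]
gripper_width: -0.0002
```

```bash
python3 -c "
from h import *
import cv2
a=manip.get_image('scene')[170:310,260:450,::-1];b=manip.get_image('side')[130:230,240:400,::-1]
a=cv2.resize(a,(570,420),interpolation=cv2.INTER_CUBIC);b=cv2.resize(b,(570,356),interpolation=cv2.INTER_CUBIC)
cv2.imwrite('pics/c3.png',cv2.resize(np.vstack([a,b]),None,fx=.77,fy=.77))
plan([.468,.0255,.024],83)"
```

```text
t 4.93 tcp [0.5639 0.0142 0.0252] F [-4.9 -0.1  3.2] shift [ 0.02 -9.66  0.13] turn [-0.04  0.    0.36]
```

View pics/c3.png

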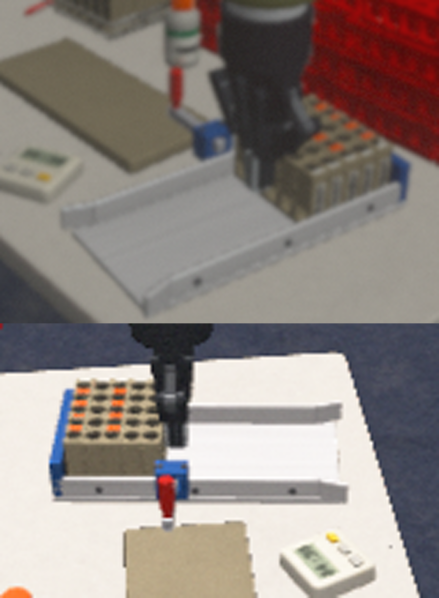

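>>> play_rows(
  plan=[
    [0,0.05,0,0,0,0,1],
    [0,0.1,0,0,0,0,1],
    [0,0.15,0,0,0,0,1],
    [0,0.15,0,0,0,0,1],
    [0,0.15,0,0,0,0,1],
  ],
)

```text
time: 5.35
tcp_pos: [0.564, 0.0142, 0.0251]
tcp_rot: [-0.001, 0.747, 0.665, -0.001]
ft_force: [-12.4, 0.5, 8.3]
gripper_width: -0.0
```

The force rises from 5 to 12 N while the tip stays where it is, so the row is home. Next I back off, lift, and locate the bottle so I can plan the approach to the knob.

>>> play_rows(
  plan=[
    [0,-1,0,0,0,0,1],
    [0,-2,0,0,0,0,1],
    [0,-2.5,-2,0,0,0,1],
    [0,-2.5,-6,0,0,0,1],
    [0,-2.5,-10,0,0,0,1],
  ],
)

```text
time: 5.77
tcp_pos: [0.5393, 0.0169, 0.1246]
tcp_rot: [-0.001, 0.747, 0.665, -0.001]
ft_force: [1.1, -0.3, 0.1]
gripper_width: 0.0005
```

```bash
python3 -c "
from h import *
import cv2
P=[]
for n,box in (('scene',(150,260,300,360)),('side',(200,260,220,270))):
    im=manip.get_image(n).astype(int);r0,r1,c0,c1=box;s=im[r0:r1,c0:c1]
    for nm,m in (('or',(s[:,:,0]>170)&(s[:,:,1]>60)&(s[:,:,1]<140)&(s[:,:,2]<90)),):
        y,x=np.nonzero(m);uv=(x.mean()+c0,y.mean()+r0);print(n,nm,uv,len(x));P.append(ray(n,uv))
print(tri(*P))
plan([.587,.193,.145],83)"
```

```text
scene or (np.float64(338.8888888888889), np.float64(167.38888888888889)) 18
side or (np.float64(245.2111111111111), np.float64(231.83333333333334)) 90
(array([0.70592585, 0.280198  , 0.07966243]), np.float64(0.0029659910509343113))
t 5.87 tcp [0.5467 0.0165 0.1339] F [ 0.5 -0.3  0.9] shift [18.    1.98 -1.07] turn [ 0.84 -0.04  0.36]
```

>>> play_rows(
  plan=[
    [3.5,0.5,-0.5,0,0,0,1],
    [7,1,-0.5,0,0,0,1],
    [10.5,1.6,-0.5,0,0,0,1],
    [14,2.2,-0.5,0,0,0,1],
    [17.5,2.5,-0.5,0,0,0,1],
  ],
)

```text
time: 6.28
tcp_pos: [0.5875, 0.1894, 0.1308]
tcp_rot: [0.001, 0.747, 0.665, 0.001]
ft_force: [1.6, 0.2, -0.6]
gripper_width: -0.0004
```

>>> play_rows(
  plan=[
    [0.5,0,0,0,0,0,1],
    [0.5,0,0,0,0,0,1],
    [0.5,0,0,0,0,0,1],
    [0.5,0,0,0,0,0,1],
    [0.5,0,0,0,0,0,1],
  ],
)

```text
time: 6.7
tcp_pos: [0.5867, 0.1914, 0.1303]
tcp_rot: [0.0, 0.747, 0.664, -0.0]
ft_force: [-0.3, -0.5, -0.7]
gripper_width: 0.0002
```

```bash
python3 -c "
from h import *
import cv2
c=manip.camera_model('wrist');cv2.imwrite('pics/w2.png',manip.get_image('wrist')[:,:,::-1]);np.save('w2.npy',c,allow_pickle=True)
plan([.587,.193,.062],83)"
```

```text
t 6.75 tcp [0.5866 0.1914 0.1303] F [ 0.2 -0.3 -0.4] shift [0.16 0.02 6.83] turn [0.01 0.01 0.27]
```

View pics/w2.png

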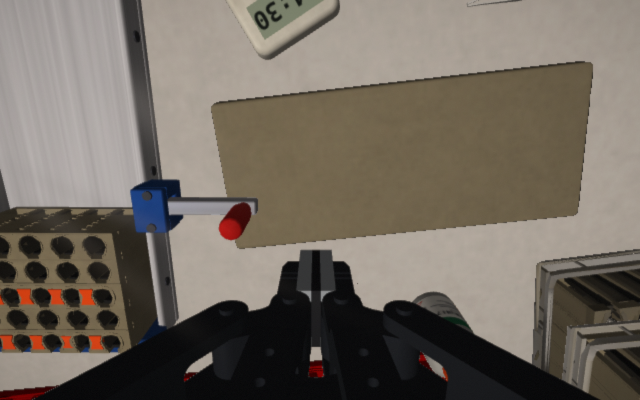

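The wrist view shows the knob with its top centre at about (230,230) and its base at about (243,208). The row is behind the guide block at (155,205), and the fingertips at (316,260) are clear of the knob on its outer side.

```bash
python3 -c "
from h import *
import cv2
c=np.load('w2.npy',allow_pickle=True).item()
print(cast(ray('w',(230,230),c),.086),cast(ray('w',(243,209),c),.054),cast(ray('w',(243.5,217),c),.07), cast(ray('w',(258,205),c),.044))
T=np.array([.5866,.1914,.1303]);x=np.array([.122,.9925])
for z,uv in((.086,(230,230)),(.054,(243,209))):
  k=cast(ray('w',uv,c),z)[:2];d=T[:2]-k;print('along tool x',d@x,'tool y',d@[.9925,-.122])"
```

```text
[0.58033284 0.14367677 0.086     ] [0.57808241 0.14518021 0.054     ] [0.57855633 0.14857066 0.07      ] [0.57933399 0.15325627 0.044     ]
along tool x 0.04812990150616529 tool y 0.0003979213636167713
along tool x 0.04691228999196246 tool y 0.0028148965279529248
```

>>> play_rows(
  plan=[
    [0,-0.1,2.5,0,0,0,1],
    [0,-0.1,5,0,0,0,1],
    [0,-0.1,6.5,0,0,0,1],
    [0,-0.1,6.8,0,0,0,1],
    [0,-0.1,6.8,0,0,0,1],
  ],
)

```text
time: 7.17
tcp_pos: [0.5844, 0.1918, 0.0609]
tcp_rot: [-0.001, 0.747, 0.665, -0.001]
ft_force: [0.6, -0.4, 0.2]
gripper_width: 0.0002
```

>>> play_rows(
  plan=[
    [-0.5,0,0,0,0,0,1],
    [-1,0,0,0,0,0,1],
    [-1.6,0,0,0,0,0,1],
    [-2.2,0,0,0,0,0,1],
    [-2.8,0,0,0,0,0,1],
  ],
)

```text
time: 7.58
tcp_pos: [0.5828, 0.1643, 0.0632]
tcp_rot: [0.0, 0.747, 0.665, 0.001]
ft_force: [-0.1, -0.8, -0.7]
gripper_width: -0.0
```

>>> play_rows(
  plan=[
    [-0.4,0,0,0,0,0,1],
    [-0.8,0,0,0,0,0,1],
    [-1.2,0,0,0,0,0,1],
    [-1.6,0,0,0,0,0,1],
    [-2,0,0,0,0,0,1],
  ],
)

```text
time: 8.0
tcp_pos: [0.5801, 0.145, 0.0624]
tcp_rot: [0.0, 0.747, 0.665, 0.0]
ft_force: [0.4, 2.0, 0.8]
gripper_width: 0.0003
```

>>> play_rows(
  plan=[
    [-0.4,0,0,0,0,0,1],
    [-0.8,0,0,0,0,0,1],
    [-1.2,0,0,0,0,0,1],
    [-1.6,0,0,0,0,0,1],
    [-2,0,0,0,0,0,1],
  ],
)

```text
time: 8.42
tcp_pos: [0.5776, 0.125, 0.0623]
tcp_rot: [-0.0, 0.747, 0.665, -0.0]
ft_force: [0.2, 1.9, 1.5]
gripper_width: 0.0
```

```bash
python3 -c "
from h import *
import cv2
a=manip.get_image('scene')[170:310,260:450,::-1];b=manip.get_image('side')[130:230,240:400,::-1]
a=cv2.resize(a,(570,420),interpolation=cv2.INTER_CUBIC);b=cv2.resize(b,(570,356),interpolation=cv2.INTER_CUBIC)
cv2.imwrite('pics/c4.png',cv2.resize(np.vstack([a,b]),None,fx=.77,fy=.77))
plan([.578,.12,.062],83)"
```

```text
t 8.52 tcp [0.5775 0.1245 0.0621] F [ 0.2 -0.3 -1.2] shift [-0.44  0.11  0.01] turn [-0.02  0.03  0.33]
```

View pics/c4.png

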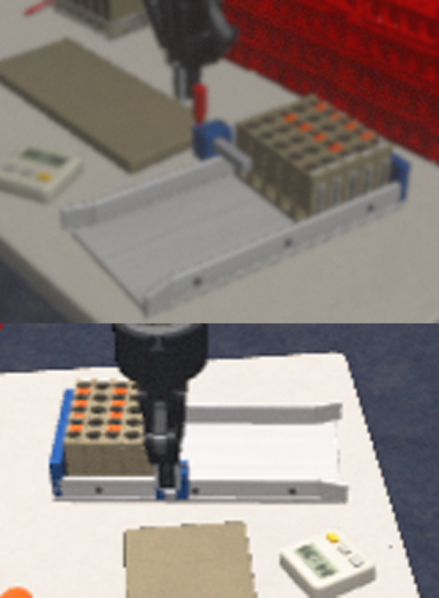

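The row is home, and the bolt tip shows across the lane behind it at about (240,160) in the scene half. I'll keep pushing slowly until the force rises.

>>> play_rows(
  plan=[
    [-0.2,0,0,0,0,0,1],
    [-0.4,0,0,0,0,0,1],
    [-0.5,0,0,0,0,0,1],
    [-0.6,0,0,0,0,0,1],
    [-0.6,0,0,0,0,0,1],
  ],
)

```text
time: 8.93
tcp_pos: [0.577, 0.1218, 0.0622]
tcp_rot: [-0.001, 0.747, 0.665, 0.002]
ft_force: [1.3, 13.3, -2.7]
gripper_width: 0.0
```

>>> play_rows(
  plan=[
    [-0.1,0,0,0,0,0,1],
    [-0.2,0,0,0,0,0,1],
    [-0.2,0,0,0,0,0,1],
    [-0.2,0,0,0,0,0,1],
    [-0.2,0,0,0,0,0,1],
  ],
)

```text
time: 9.35
tcp_pos: [0.577, 0.1215, 0.0623]
tcp_rot: [-0.002, 0.746, 0.666, 0.002]
ft_force: [3.2, 19.0, -4.1]
gripper_width: 0.0001
```

The force rises to 19 N with no further travel, so the bolt is at its end stop. I'll retreat now.

>>> play_rows(
  plan=[
    [1,0,0,0,0,0,1],
    [2.5,0,0,0,0,0,1],
    [4,0,0,0,0,0,1],
    [5,0,-2,0,0,0,1],
    [5,0,-6,0,0,0,1],
  ],
)

```text
time: 9.77
tcp_pos: [0.5782, 0.1688, 0.1166]
tcp_rot: [-0.003, 0.746, 0.666, -0.005]
ft_force: [0.5, 0.4, -0.7]
gripper_width: -0.0
```

>>> play_rows(
  plan=[
    [0,0,-4,0,0,0,1],
    [0,-2,-8,0,0,0,1],
    [0,-4,-10,0,0,0,1],
    [0,-4,-10,0,0,0,1],
    [0,-4,-10,0,0,0,1],
  ],
)

```text
time: 10.18
tcp_pos: [0.5436, 0.1729, 0.2251]
tcp_rot: [0.001, 0.747, 0.665, 0.002]
ft_force: [0.5, 0.6, -0.2]
gripper_width: 0.0001
```

```bash
python3 -c "
from h import *
import cv2
a=manip.get_image('scene')[170:310,260:450,::-1];b=manip.get_image('wrist')[:,:,::-1]
np.save('w3.npy',manip.camera_model('wrist'),allow_pickle=True);cv2.imwrite('pics/w3.png',b)
a=cv2.resize(a,(380,280),interpolation=cv2.INTER_CUBIC)
cv2.imwrite('pics/c5.png',np.vstack([cv2.copyMakeBorder(a,0,0,0,260,0),b])[:600] if 0 else np.hstack([a[:280],cv2.resize(b[:,:420],(400,381))[60:340]]))
plan([.578,.12,.062],83)"
```

```text
t 10.28 tcp [0.5426 0.172  0.2215] F [-0.1 -0.2 -0.8] shift [-4.75  4.13 15.94] turn [-0.05  0.03  0.38]
```

View pics/c5.png

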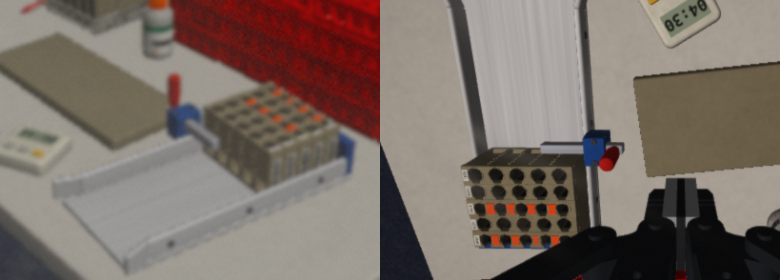

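```bash
python3 -c "
from rig import manip
print(manip.get_obs()['joint_vel'].round(3));print(manip.hand_in())"
```

```text
[-0.008  0.026  0.014  0.002 -0.001 -0.002]
the job is handed in; nothing more can be done
None
```

I pushed the row home against the blue stop with closed fingertips, pushed the red knob until the bolt reached its end of travel, retreated upward, and handed in at about 10.3 s.

- **Row:** at the stop, the push force rose from 5 to 12 N with no further motion.
- **Bolt:** at its end of travel, the force rose to 19 N with no further motion. I took full travel from that and from the pictures, and did not measure the bolt tip separately.
- **Last pictures:** the carriers stand upright against the stop with the bolt across behind them. The bottle and timer look unmoved. The forceps are outside the last crops, but the arm never went near them at low height. The gripper was clear, at z ≈ 0.22 m, with near-zero force.
- **Disagreements:** early two-view heights came out mostly 2–6 mm low (12 mm for the knob's base). The knob position read directly differed by about 6 mm from the one worked out from the lane. I resolved both by approaching until contact.

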